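# Re-pin the sliding jaw of a board holder at its second station

## Robot

A 6-joint arm with a two-finger parallel gripper is mounted at the origin on a cart in front of the work surface, level with it; the furniture and walls round the work are solid. World frame = base frame: x ahead of the robot, y to its left, z up, the work surface at z = 0. Lengths are in m, angles in degrees, forces in N, time in s.
With the tool pointing down it reaches from about 0.375 to 0.9 m from the base axis. Payload 3.1 kg.
Tool frame: the origin (TCP) lies at the very end of the fingers, on their centre line; the grasp point (between the pads) lies 19 mm behind it; z points along the fingers, y is the line along which they close (so a half turn about z gives the same grasp; the last joint's range is limited). The gripper opens to 87 mm and grips with 3 to 60 N. Pads are 19 mm wide; open, the fingers measure 117 mm over their backs; the gripper's body (75 mm by 190 mm) begins 51 mm behind the grasp point.
Start: joints at [-76.92, 30.224, 82.088, -0, 67.689, -10.227], TCP at [0.247, -0.574, 0.223] pointing down, gripper open.
Joint ranges: [-176.69, 176.69], [-43.24, 126.21], [12.49, 139.97], [-82, 262], [0, 151.66], [-163.58, 163.58]. Speed limits (degrees/s): [159.86, 159.86, 180, 180, 180, 180].

## Interface

Orientations are given as a 3x3 rotation matrix whose columns are the frame's x, y, z axes.
In Python, from rig import bot gives the robot as it stands.
- The arm moves only by the tool move_arm, never from a script. Its argument "increments" is a list of rows, each an object with "xyz": the shift along the tool's x, y, z in mm, a list of three; "roll": the turn about the tool's z in rad; "grip": the opening in per cent of the stroke, from 0 (shut) to 100 (fully open). A call has 1 to 5 rows; each row shifts and turns the commanded pose from where the row before left it, along the tool's axes as they then stand; what a row does not reach is not made up. A row lasts 1/12 s, in which the tool goes at most 41.7 mm and 7.16 degrees, less where a joint would pass 70% of its speed; a pose out of reach is approached as far as the arm can. A call is refused whole if a number of a shift passes 41.7 or a number of a turn 0.125, either way. A call with a gripper value outside its range is refused whole. The fingers move at their own pace and stop on an object; the grip force is fixed at half the most. Time passes only in rows, so rows that do not move let the fingers close. It gives the time, the measured TCP pose, the force, the opening and the grip force at its end, in the units of the state.
- bot.read_state(): the state, without advancing time (a new reading comes with each control period).
- bot.capture(name): name is "side" or "top"; returns (picture, depth): 480x640x3 uint8, red, green, blue; 480x640 float32, m along the optical axis (not along the pixel's ray), 0 where there is no reading.
- bot.camera_model(name): a dict with "intrinsics" (3x3 intrinsics, pixels), "rvec" (rotation vector, rad) and "tvec" (3), from world to camera coordinates, as OpenCV has them. Camera axes: x right, y down, z forward; pixel columns grow to the right and rows downward; lengths in m; the calibration is good to about 2 mm. A picture is of the moment at which its call begins. camera_model takes no time and is no camera call.
- bot.hand_in(): hands the job in; it is judged then, once.
Trained networks look in the newest picture that a camera, given by its name, has taken for a name from the list of things; names that differ only in an ending like _2 or _b are one class to them, and where a whole thing is asked for, a point or a joint stands for the part that bears it (a point fixed in the world has none). Each returns a list of dicts, best first, with "conf" (0 to 1); they miss things now and then, are a little off and sometimes report something else, mostly with a low value. They report only what shows in the picture. A call takes as long as a camera call. They do not tell look-alikes from the thing itself.
- bot.spot_in(label, camera): "at" ([x, y, z] in m, in the coordinates of the camera as it stood for that picture, good to about 4 mm: the middle of the surface that is visible of it).
- bot.trace(label, camera): "mask" (480x640 bool, what is visible of it).
The state is a dict: "time_s": time; "joint_positions": joint angles; "qvel": joint speeds; "tau": joint torques, N m; "position": TCP position; "tcp_rot": TCP orientation; "force": force on the tool from outside, world axes, zero at the start; "moment": the same for the moment, N m; "opening": opening from 0.0 (shut) to 1.0 (fully open); "grasp_force": force on a finger pad.
Only numpy, scipy, OpenCV 4.12 (cv2) and the standard library are available. Lean on these libraries where they do the work, as an engineer would, in place of code of your own. Each camera call takes 0.05 s, during which the arm holds its last target. There are 200 camera calls.

## Task

Close the board holder over the circuit board: pull the red-handled pin up out of its detent, slide the blue jaw toward the board to the yellow mark lines and on past them, feeling with the pin for the hidden hole, which lies somewhere within the next 3 cm, and push the pin fully home there so that it locks the jaw. Do not force the pin against the metal, and leave the board and the things around the holder where they are.

Things in the scene. Friction and masses are not known exactly. Their poses are not given: they have to be found in the camera images.
- board_holder: Board holder fixed to the bench: grey rail 285 x 72 mm, walls 24 high. Origin on the bench under its centre line; x runs along the rail from the pin end (-110 mm) to the fixed blue end jaw (+175 mm), z up. A rubber bed (20 mm high, x = 54 to 154 mm) carries the circuit board. The steel in its channel has a 13 mm hole at x = -60 mm (steel top 22 mm above the bench), where the pin starts.
- station_mark (a point): On the rail's centre line, 24 mm above the bench, between two yellow lines (holder x = -20.5 mm). A steel index plate (top 23 mm above the bench, on a rubber pad that sinks about 1 mm per 12 N) has one 13.2 mm sharp-edged hole, 11 mm deep, on the centre line, anywhere from 4.5 to 26.5 mm beyond this mark toward the board, hidden under the jaw's lip: it must be felt for.
- jaw (a joint): Travel of the blue sliding jaw along the holder's x, m: 0 at the start (pinned), grows toward the circuit board, range -0.008 to 0.080; 0.0395 brings its hole over station_mark. It slides with about 3 N of friction, cannot lift or turn, and stays where it is left.
- jaw_hole (a point): Mouth of the vertical 13 mm through hole in the jaw's flat top, 55 mm above the bench (axes as the holder). The jaw is a blue block 56 (along the rail) x 60 x 30 mm, underside 25 mm above the bench, with a flat lip reaching 50 mm further toward the board, passing over the board's near edge at the end. Two spring balls half-way down the hole hold the pin.
- pin: Quick-release pin, loose, 100 g, upright; z up its handle. Origin at the underside of its shoulder, which rests on the jaw (at jaw_hole) when home. Above: dark shoulder 30 mm across, 5 thick, then a straight red round handle 20 mm across, from 5 to 45 mm. Below: shaft 12 mm across with a detent groove. About 10 to 15 N pull it from the detent; then it slides with a few N.
- pin_tip (a point): Lower end of the pin's shaft, 43 mm below its origin, 1 mm chamfer. Raised 13 mm or more it clears the rail's steel while the shaft still stands in the jaw, so the handle moves pin and jaw together. With the tip on the index plate beside the hole, the pin's origin is 11 mm above jaw_hole; home, 0. The pin may meet holder and jaw with at most 50 N.
- board: Green circuit board 95 x 64 x 2 mm with a connector at its far end, lying loose on the holder's bed; origin at the centre of its underside.
- flux_jar: Round white jar, 50 mm across, 21 mm high, standing beside the holder; origin at the centre of its underside.
- tape_roll: Roll of black tape, 53 x 51 x 19 mm, lying flat beside the holder; origin at the centre of its underside.
- green_driver: Small screwdriver with green handle, 14 x 155 x 12 mm, lying on the bench on the other side of the holder; origin at its centre underneath.
There are look-alikes about, which are no part of the job. Leave any turquoise look-alike of the pin alone.

How it is judged (in metres and radians):
On the way, in this order (a step that is already met when the one before it is completed fails the run):
1. the pin is drawn up, its tip clear of the steel in the rail (z of pin_tip in the frame of board_holder above 0.0235 m and value of joint jaw below 0.035 m), for 0.1 s.
2. the jaw has been slid past the yellow mark, its hole 0.5 to 30.5 mm beyond (value of joint jaw between 0.04 and 0.07 m), for 0.1 s.
At the end, for the whole second after the job is handed in: The pin is home in jaw and rail: shoulder within 2 mm of the jaw's top, tip at most 14.5 mm above the bench, within 2.5 mm of the jaw hole's axis, upright within 0.06 rad, at rest; the jaw's hole is 1.5 to 29.5 mm beyond the yellow mark; the circuit board is within 10 mm of where it lay (z of pin in the frame of jaw_hole below 0.002 m and z of pin_tip in the frame of board_holder below 0.0145 m and horizontal distance between pin and jaw_hole below 0.0025 m and angle between pin's own z axis and vertical below 0.06 rad and value of joint jaw between 0.041 and 0.069 m and linear speed of pin below 0.02 m/s and distance of board from where it was at the start of the episode below 0.01 m); the robot touches nothing.
It fails at once if the pin meets the holder or its jaw with more than 50 N (contact force between pin and board_holder above 50 N).
It fails at once if the circuit board is moved more than 10 mm (distance of board from where it was at the start of the episode above 0.01 m).
It fails at once if the jar, the tape or the screwdriver is moved more than 20 mm (distance of any of flux_jar, tape_roll, green_driver from where it was at the start of the episode above 0.02 m).
It also fails if it takes over 54 s, if anything falls off the work surface, if the arm or the gripper's body presses on something with over 40 N, if the wrist force passes 120 N, or if a joint passes its speed limit or range.

## Working session

There is one attempt and no reset: what is moved stays moved. The work goes in short steps, Python scripts to look and compute and a tool call to move; the robot and the scene stay as the last step left them, time stands still between calls to the robot, and variables do not carry over. Pictures are saved under pics/ and viewed, at most 10 in all, crops included, and the job is handed in when it is done.

Besides the shell and the picture viewer there is one more tool, called by a JSON object that holds its "method" and its "body". move_arm: Moves the arm, as the interface text tells. Its arguments: {"type":"object","properties":{"increments":{"type":"array"}},"required":["increments"]}

```bash
mkdir -p pics; cat > h.py <<'E'
import numpy as np, cv2
from rig import bot
def cam(n):
    m=bot.camera_model(n); R=cv2.Rodrigues(np.array(m["rvec"],float))[0]
    return np.array(m["intrinsics"],float),R,np.array(m["tvec"],float).ravel()
def toworld(n,p):
    K,R,t=cam(n); return R.T@(np.asarray(p,float)-t)
def proj(n,P):
    K,R,t=cam(n); q=K@(R@np.asarray(P,float)+t); return q[:2]/q[2]
def cloud(n,d):
    K,R,t=cam(n); v,u=np.mgrid[:480,:640]
    c=np.stack([(u-K[0,2])/K[0,0]*d,(v-K[1,2])/K[1,1]*d,d],-1)
    return (c-t)@R
E
python3 - <<'E'
from h import *
s=bot.read_state(); print(s)
for n in("side","top"):
    im,d=bot.capture(n); cv2.imwrite(f"pics/{n}0.png",im[...,::-1]); np.save(n+"0d.npy",d);np.save(n+"0.npy",im)
    K,R,t=cam(n); print(n,"cam pos",-R.T@t,"f",K[0,0])
    for l in("pin","jaw","board_holder","board","flux_jar","tape_roll","green_driver"):
        for r in bot.spot_in(l,n)[:3]:
            w=toworld(n,r["at"]); print(l,round(r["conf"],2),w.round(3),proj(n,w).round())
E
```

```text
{'time_s': 0.0, 'joint_positions': array([-7.69200905e+01,  3.02783790e+01,  8.21552819e+01,  4.54070948e-04,
        6.76891280e+01, -1.02287114e+01]), 'qvel': array([ 0.02092213,  0.05495619, -0.00220015,  0.02495923, -0.11163578,
       -0.01524128]), 'tau': array([-3.84151517e-04, -4.40041316e+01, -1.76595587e+01,  6.32131635e-02,
        5.83287072e-02, -1.60490649e-04]), 'position': array([ 0.2471514 , -0.57327138,  0.22158406]), 'tcp_rot': array([[ 9.18388142e-01,  3.95680417e-01, -4.77855614e-04],
       [ 3.95680515e-01, -9.18385848e-01,  2.08912577e-03],
       [ 3.87770321e-04, -2.10770649e-03, -9.99997704e-01]]), 'force': array([-0.17507352, -0.76087223,  0.29750958]), 'moment': array([0.04048943, 0.03341643, 0.04342053]), 'grasp_force': 0.0, 'opening': 0.9991094165315595}
side cam pos [ 0.48024099 -0.50890046  0.63094548] f 603.169950484638
pin 0.79 [0.367 0.244 0.049] [202. 293.]
pin 0.76 [0.48  0.283 0.077] [274. 260.]
pin 0.56 [0.559 0.203 0.059] [328. 299.]
jaw 0.91 [0.479 0.26  0.048] [274. 284.]
jaw 0.22 [0.603 0.289 0.019] [349. 284.]
board_holder 0.93 [0.481 0.27
[... 163 characters left out ...]
ll 0.66 [0.479 0.274 0.024] [275. 290.]
tape_roll 0.62 [0.564 0.411 0.014] [319. 247.]
green_driver 0.87 [0.393 0.338 0.009] [224. 277.]
top cam pos [0.36510586 0.37830779 0.90234881] f 468.35675340101244
pin 0.68 [0.477 0.309 0.054] [345. 287.]
pin 0.6 [0.56  0.212 0.072] [391. 234.]
pin 0.56 [0.48  0.288 0.087] [357. 281.]
jaw 0.8 [0.475 0.309 0.052] [345. 288.]
board_holder 0.8 [0.472 0.348 0.024] [324. 295.]
board_holder 0.61 [0.478 0.305 0.055] [347. 286.]
board 0.76 [0.469 0.452 0.02 ] [269. 304.]
flux_jar 0.65 [0.603 0.299 0.018] [339. 226.]
tape_roll 0.67 [0.568 0.414 0.015] [283. 251.]
green_driver 0.88 [0.396 0.353 0.014] [327. 336.]
green_driver 0.7 [0.479 0.287 0.087] [358. 281.]
```

```bash
python3 - <<'E'
import cv2
s=cv2.imread("pics/side0.png");cv2.imwrite("pics/side_c.png",cv2.resize(s[190:370,150:400],None,fx=3.2,fy=3.2,interpolation=cv2.INTER_CUBIC)[:600,:800])
t=cv2.imread("pics/top0.png");cv2.imwrite("pics/top_c.png",cv2.resize(t[200:365,210:430],None,fx=3.6,fy=3.6,interpolation=cv2.INTER_CUBIC)[:600,:800])
E
```

```text
(no output)
```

View pics/side_c.png

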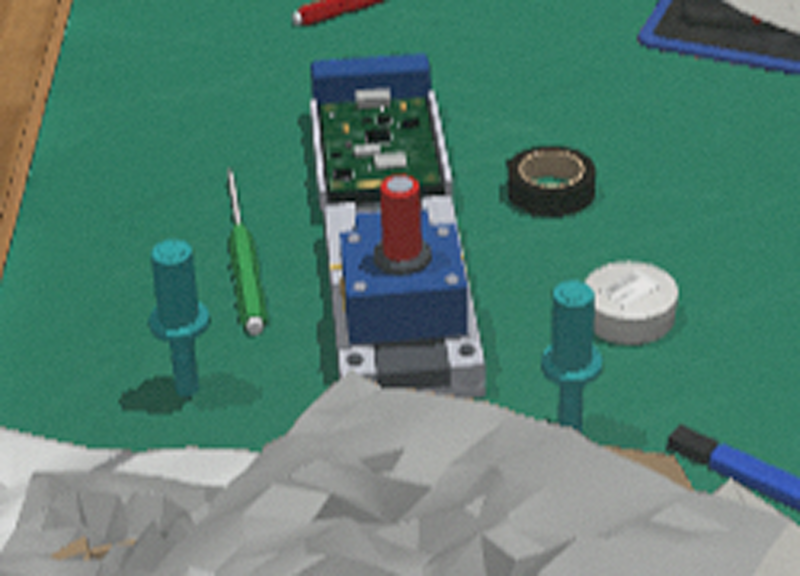

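View pics/top_c.png

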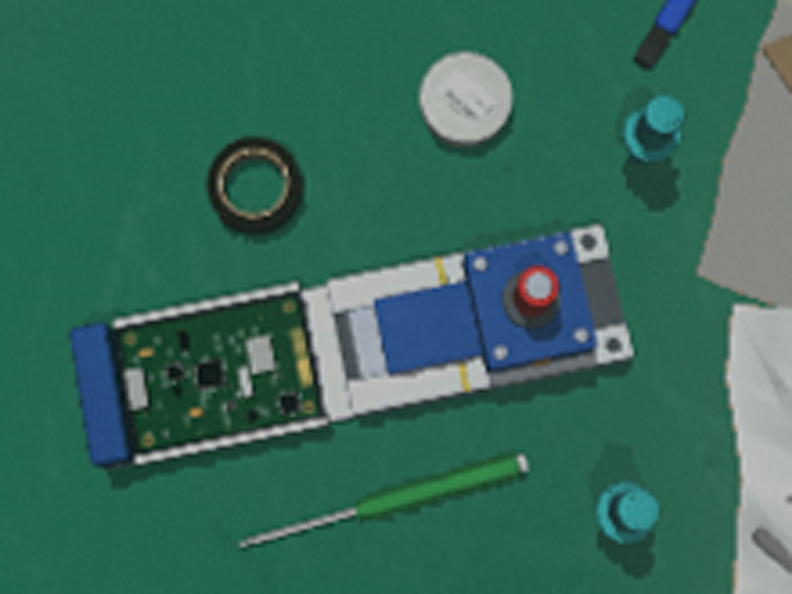

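The red pin is at top px (357,281) and side px (275,255). The look-alikes are turquoise pins at top px (393,233) and (384,341), and at side px (204,275) and (328,295). I choose the red one, which stands in the blue jaw. The crops above confirm this.

```bash
python3 - <<'E'
from h import *
for n in("top","side"):
    im=np.load(n+"0.npy");d=np.load(n+"0d.npy").astype(float);P=cloud(n,d)
    hsv=cv2.cvtColor(im,cv2.COLOR_RGB2HSV);H,S,V=[hsv[...,i].astype(int) for i in range(3)]
    near=(abs(P[...,0]-.475)<.09)&(P[...,1]>.22)&(P[...,1]<.57)&(d>0)
    blue=near&(H>105)&(H<130)&(S>110)
    red=near&((H<8)|(H>172))&(S>120)&(P[...,2]>.05)
    jt=blue&(abs(P[...,2]-.055)<.006)&(P[...,1]<.35)
    q=P[jt]; print(n,"jawtop",jt.sum(),q.mean(0).round(4))
    r=cv2.minAreaRect((q[:,:2]*1000).astype(np.float32)); print(r)
    top=red&(P[...,2]>.09); print("red",red.sum(),P[red].mean(0).round(4),P[red].min(0).round(3),P[red].max(0).round(3))
    g=near&(V>90)&(S<110)&(abs(P[...,2]-.1)<.006); print("cap",g.sum(),P[g].mean(0).round(4) if g.any() else "")
    # holder rect: everything z 14..60 in near
    hh=near&(P[...,2]>.014)&(P[...,2]<.032)&(abs(P[...,0]-.475)<.065); print("holder",cv2.minAreaRect((P[hh][:,:2]*1000).astype(np.float32)))
    # image-space blue mask rectangle
E
```

```text
top jawtop 712 [0.4801 0.2869 0.0545]
((481.13348388671875, 285.9197998046875), (59.98639678955078, 55.772098541259766), 3.9499287605285645)
red 67 [0.4801 0.2878 0.095 ] [0.471 0.277 0.055] [0.498 0.296 0.102]
cap 47 [0.4817 0.2864 0.1005]
holder ((475.0357360839844, 373.728759765625), (76.2064208984375, 277.27325439453125), 3.8744430541992188)
side jawtop 578 [0.4814 0.2774 0.0539]
((481.57635498046875, 284.6592712402344), (59.914695739746094, 60.60871124267578), 3.6899573802948)
red 255 [0.4815 0.2785 0.0827] [0.472 0.273 0.06 ] [0.491 0.292 0.101]
cap 33 [0.4817 0.2869 0.0999]
holder ((475.5740966796875, 375.0633239746094), (76.00616455078125, 283.3093566894531), 3.8785784244537354)
```

```bash
cat >> h.py <<'E'
A=np.array([-.0676,.9977])  # rail x in world
PIN=np.array([.4815,.2863])
def delta(x,y,z):
    s=bot.read_state(); return 1000*s["tcp_rot"].T@(np.array([x,y,z])-s["position"]), s
E
python3 - <<'E'
from h import *
for n in("top","side"):
    d=np.load(n+"0d.npy").astype(float);P=cloud(n,d)[d>0]
    for x0 in np.arange(.1,.8,.1):
        print(n,round(x0,1),[round(float(q[:,2].max()),2) if len(q:=P[(P[:,0]>x0)&(P[:,0]<x0+.1)&(P[:,1]>y)&(P[:,1]<y+.1)]) else None for y in np.arange(-.7,.7,.1)])
E
```

```text
top 0.1 [None, None, None, None, None, -0.26, 0.02, 0.37, 0.31, -0.22, -0.22, -0.22, -0.22, -0.22]
top 0.2 [None, None, None, None, 0.04, 0.09, 0.31, 0.39, 0.32, 0.03, 0.01, 0.01, 0.01, 0.01]
top 0.3 [None, None, None, None, 0.08, 0.13, 0.13, 0.1, 0.08, 0.09, 0.02, 0.01, 0.01, 0.01]
top 0.4 [None, None, None, None, 0.1, 0.13, 0.13, 0.13, 0.1, 0.1, 0.06, 0.04, 0.04, 0.02]
top 0.5 [None, None, None, 0.01, 0.07, 0.11, 0.12, 0.12, 0.1, 0.09, 0.06, 0.03, 0.04, 0.02]
top 0.6 [None, None, None, 0.01, 0.07, 0.08, 0.07, 0.1, 0.05, 0.02, 0.02, 0.01, 0.04, 0.04]
top 0.7 [None, None, None, 0.01, 0.01, 0.04, 0.05, 0.05, 0.02, 0.02, 0.02, 0.02, 0.04, 0.04]
side 0.1 [None, None, None, None, None, None, 0.24, 0.23, 0.0, None, None, -0.22, -0.22, -0.22]
side 0.2 [None, None, None, None, None, 0.46, 0.5, 0.48, 0.28, 0.03, 0.01, 0.0, 0.0, 0.01]
side 0.3 [None, None, None, None, None, 0.13, 0.13, 0.1, 0.08, 0.09, 0.01, 0.01, 0.0, 0.01]
side 0.4 [None, None, None, None, None, 0.13, 0.13, 0.13, 0.1, 0.1, 0.06, 0.04, 0.04, 0.01]
side 0.5 [None, None, None, None, None, 0.11, 0.12, 0.12, 0.1, 0.09, 0.06, 0.04, 0.04, 0.02]
side 0.6 [None, None, None, None, None, 0.07, 0.07, 0.1, 0.05, 0.02, 0.02, 0.01, 0.04, 0.04]
side 0.7 [None, None, None, None, None, 0.04, 0.05, 0.05, 0.02, 0.02, 0.02, 0.02, 0.04, 0.04]
```

{"method": "move_arm", "body": {"increments": [{"xyz": [0,0,0],"roll": 0.113,"grip": 100},{"xyz": [0,0,0],"roll": 0.113,"grip": 100},{"xyz": [0,0,0],"roll": 0.113,"grip": 100},{"xyz": [40,0,0],"roll": 0,"grip": 100},{"xyz": [40,0,0],"roll": 0,"grip": 100}]}}

```text
time_s: 1.22
position: [0.3261, -0.5694, 0.2228]
tcp_rot: [[0.998, 0.063, -0.0], [0.063, -0.998, -0.0], [-0.0, 0.0, -1.0]]
force: [-0.1, -0.8, 0.4]
opening: 1.001
grasp_force: 0.0
```

View pics/top0.png

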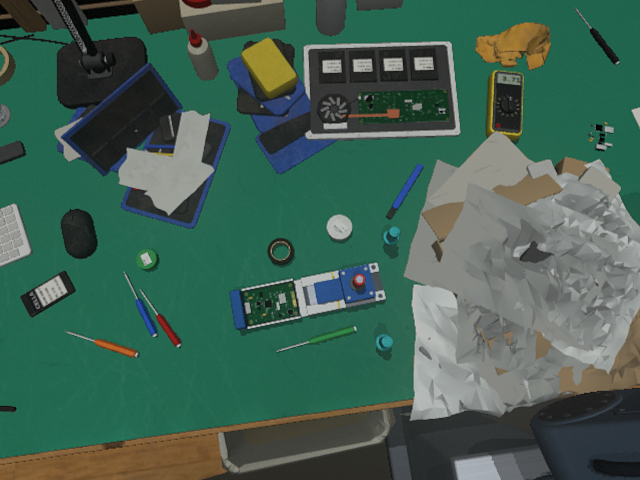

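View pics/side0.png

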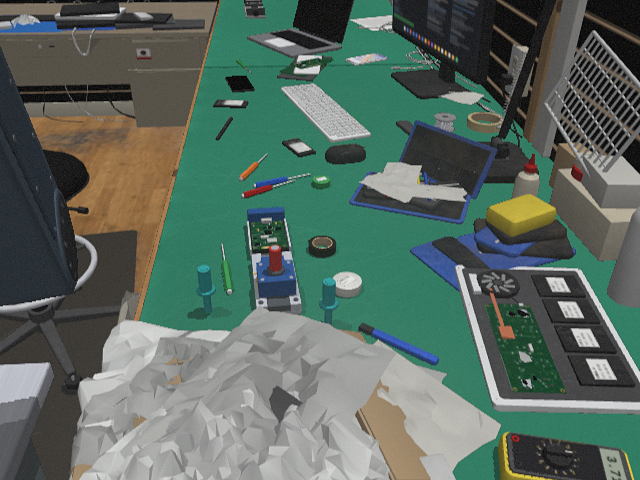

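```bash
python3 - <<'E'
from h import *
for n in("top","side"):
    d=np.load(n+"0d.npy").astype(float);P=cloud(n,d); m=(d>0)&(P[...,2]>.14)
    q=P[m]; v,u=np.nonzero(m); print(n,m.sum(),q.min(0).round(3),q.max(0).round(3),"px",u.min(),u.max(),v.min(),v.max())
    for z in np.arange(.15,.55,.05):
        k=q[(q[:,2]>z)&(q[:,2]<z+.05)]
        if len(k): print(z.round(2),len(k),k.min(0).round(3),k.max(0).round(3))
E
```

```text
top 9088 [ 0.173 -0.013  0.14 ] [1.027 0.759 0.392] px 52 639 0 479
0.15 437 [0.997 0.722 0.15 ] [1.027 0.759 0.2  ]
0.2 247 [0.238 0.02  0.2  ] [1.026 0.753 0.25 ]
0.25 2021 [ 0.173 -0.013  0.25 ] [0.272 0.117 0.3  ]
0.3 3738 [ 0.183 -0.01   0.3  ] [0.271 0.112 0.35 ]
0.35 2564 [0.191 0.026 0.35 ] [0.265 0.089 0.392]
side 34873 [ 0.194 -0.106  0.14 ] [1.174 1.921 0.498] px 0 639 0 306
0.15 6012 [0.712 0.237 0.15 ] [1.174 1.867 0.2  ]
0.2 6543 [ 0.194 -0.012  0.2  ] [1.165 1.611 0.25 ]
0.25 7451 [ 0.205 -0.036  0.25 ] [1.172 1.358 0.3  ]
0.3 5921 [ 0.227 -0.06   0.3  ] [1.172 1.107 0.35 ]
0.35 4039 [ 0.248 -0.083  0.35 ] [1.163 0.853 0.4  ]
0.4 2381 [ 0.258 -0.105  0.4  ] [1.16  0.605 0.45 ]
0.45 1265 [ 0.264 -0.106  0.45 ] [0.293 0.017 0.498]
```

```bash
python3 - <<'E'
from h import *
for n in("top","side"):
    d0=np.load(n+"0d.npy").astype(float); im,d=bot.capture(n); d=d.astype(float)
    print(n,"changed px",((abs(d-d0)>.02)&(d>0)).sum())
    P=cloud(n,d)
    for uv in ([(30,60),(30,150),(30,250),(90,80),(90,200),(60,330),(60,385),(20,420)] if n=="side" else [(560,420),(600,410),(620,440),(600,470),(545,440),(480,470),(440,430),(630,395)]):
        print(uv,P[uv[1],uv[0]].round(3),round(d[uv[1],uv[0]],3))
E
```

```text
top changed px 6236
(560, 420) [0.25  0.097 0.306] 0.563
(600, 410) [0.259 0.06  0.33 ] 0.543
(620, 440) [0.239 0.082 0.392] 0.478
(600, 470) [0.205 0.092 0.359] 0.502
(545, 440) [0.232 0.125 0.316] 0.549
(480, 470) [0.128 0.115 0.   ] 0.834
(440, 430) [ 0.11   0.055 -0.516] 1.335
(630, 395) [0.272 0.026 0.339] 0.538
side changed px 25016
(30, 60) [-0.985  3.352 -0.486] 3.739
(30, 150) [ 0.299 -0.074  0.437] 0.457
(30, 250) [ 0.244 -0.003  0.3  ] 0.587
(90, 80) [-0.656  3.383 -0.629] 3.865
(90, 200) [ 0.48  -0.509  0.631] 0.0
(60, 330) [-0.331  1.271 -0.896] 2.266
(60, 385) [-0.253  0.985 -0.892] 2.03
(20, 420) [ 0.14   0.053 -0.002] 0.792
```

{"method": "move_arm", "body": {"increments": [{"xyz": [12,-39,0],"roll": 0,"grip": 100},{"xyz": [12,-39,0],"roll": 0,"grip": 100},{"xyz": [12,-39,0],"roll": 0,"grip": 100},{"xyz": [12,-39,0],"roll": 0,"grip": 100},{"xyz": [12,-39,0],"roll": 0,"grip": 100}]}}

```text
time_s: 1.73
position: [0.3735, -0.3682, 0.2225]
tcp_rot: [[0.998, 0.067, -0.0], [0.067, -0.998, 0.0], [-0.0, -0.0, -1.0]]
force: [0.4, 0.5, 0.2]
opening: 1.001
grasp_force: 0.0
```

{"method": "move_arm", "body": {"increments": [{"xyz": [12,-39,0],"roll": 0,"grip": 100},{"xyz": [12,-39,0],"roll": 0,"grip": 100},{"xyz": [12,-39,0],"roll": 0,"grip": 100},{"xyz": [12,-39,0],"roll": 0,"grip": 100},{"xyz": [12,-39,0],"roll": 0,"grip": 100}]}}

```text
time_s: 2.15
position: [0.4202, -0.1697, 0.2228]
tcp_rot: [[0.998, 0.067, 0.0], [0.067, -0.998, -0.0], [0.0, 0.0, -1.0]]
force: [1.7, 0.3, -0.7]
opening: 1.001
grasp_force: 0.0
```

{"method": "move_arm", "body": {"increments": [{"xyz": [12,-39,0],"roll": 0,"grip": 100},{"xyz": [12,-39,0],"roll": 0,"grip": 100},{"xyz": [12,-39,0],"roll": 0,"grip": 100},{"xyz": [12,-39,0],"roll": 0,"grip": 100},{"xyz": [12,-39,0],"roll": 0,"grip": 100}]}}

```text
time_s: 2.57
position: [0.4671, 0.029, 0.2229]
tcp_rot: [[0.998, 0.068, 0.001], [0.068, -0.998, -0.0], [0.001, 0.0, -1.0]]
force: [1.0, -0.1, -0.5]
opening: 0.999
grasp_force: 0.0
```

{"method": "move_arm", "body": {"increments": [{"xyz": [10,-40,0],"roll": 0,"grip": 100},{"xyz": [10,-40,0],"roll": 0,"grip": 100},{"xyz": [5,-40,0],"roll": 0.004,"grip": 100},{"xyz": [0,-40,0],"roll": 0,"grip": 100},{"xyz": [0,-40,0],"roll": 0,"grip": 100}]}}

```text
time_s: 2.98
position: [0.4787, 0.2303, 0.2227]
tcp_rot: [[0.998, 0.064, 0.001], [0.064, -0.998, -0.0], [0.001, 0.0, -1.0]]
force: [0.7, -0.3, -0.5]
opening: 1.001
grasp_force: 0.0
```

```bash
python3 - <<'E'
from h import *
d,s=delta(*PIN,.066); print(d.round(1),s["tcp_rot"].round(4),s["force"],s["position"])
E
```

```text
[  6.3 -55.7 156.7] [[ 9.979e-01  6.400e-02  6.000e-04]
 [ 6.400e-02 -9.979e-01 -2.000e-04]
 [ 6.000e-04  2.000e-04 -1.000e+00]] [ 0.65048832 -0.33100679 -0.51274433] [0.47873215 0.23032006 0.22269172]
```

{"method": "move_arm", "body": {"increments": [{"xyz": [3,-28,20],"roll": 0.004,"grip": 100},{"xyz": [3,-28,30],"roll": 0,"grip": 100},{"xyz": [0,0,30],"roll": 0,"grip": 100},{"xyz": [0,0,0],"roll": 0,"grip": 100},{"xyz": [0,0,0],"roll": 0,"grip": 100}]}}

```text
time_s: 3.4
position: [0.4799, 0.2842, 0.1413]
tcp_rot: [[0.998, 0.061, -0.004], [0.06, -0.998, -0.002], [-0.004, 0.002, -1.0]]
force: [-0.8, -0.9, 0.8]
opening: 1.0
grasp_force: 0.0
```

```bash
python3 - <<'E'
from h import *
d,s=delta(*PIN,.066); print(d.round(1),s["tcp_rot"].round(4),s["force"],s["position"])
im,_=bot.capture("side"); cv2.imwrite("pics/s1.png",cv2.resize(im[100:330,150:440,::-1],None,fx=2.5,fy=2.5))
E
```

```text
[ 2.1 -2.1 75.3] [[ 0.9982  0.0605 -0.0044]
 [ 0.0605 -0.9982 -0.0019]
 [-0.0045  0.0016 -1.    ]] [-0.84772966 -0.86245948  0.82052556] [0.47988399 0.28423134 0.14132216]
```

View pics/s1.png

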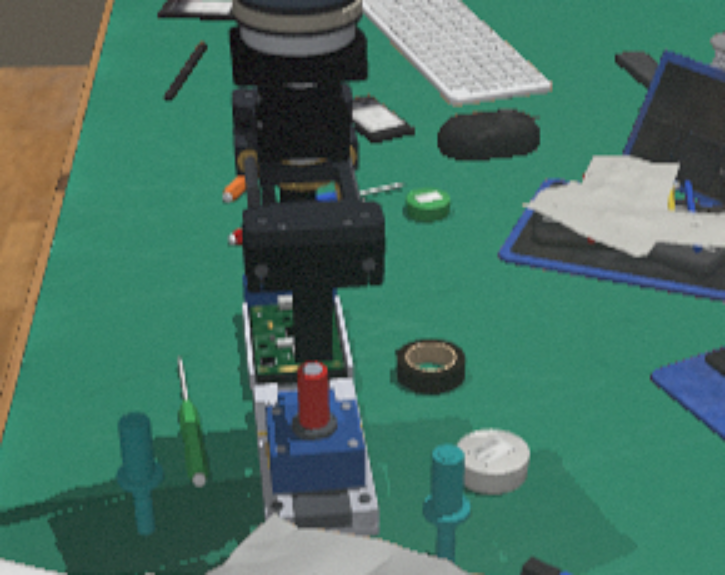

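The side crop shows the red pin at (313,400), between the two fingers and in line with them. I'm descending.

{"method": "move_arm", "body": {"increments": [{"xyz": [1.5,-2,25],"roll": -0.007,"grip": 100},{"xyz": [0,0,25],"roll": 0,"grip": 100},{"xyz": [0,0,25],"roll": 0,"grip": 100},{"xyz": [0,0,0],"roll": 0,"grip": 100},{"xyz": [0,0,0],"roll": 0,"grip": 100}]}}

```text
time_s: 3.87
position: [0.4835, 0.2861, 0.0686]
tcp_rot: [[0.998, 0.065, 0.0], [0.065, -0.998, 0.0], [0.0, -0.0, -1.0]]
force: [0.3, 0.7, 0.2]
opening: 0.997
grasp_force: 0.0
```

{"method": "move_arm", "body": {"increments": [{"xyz": [0,0,0],"roll": 0,"grip": 0},{"xyz": [0,0,0],"roll": 0,"grip": 0},{"xyz": [0,0,0],"roll": 0,"grip": 0},{"xyz": [0,0,0],"roll": 0,"grip": 0},{"xyz": [0,0,0],"roll": 0,"grip": 0}]}}

```text
time_s: 4.28
position: [0.4832, 0.2871, 0.0685]
tcp_rot: [[0.998, 0.067, 0.002], [0.067, -0.998, 0.001], [0.002, -0.0, -1.0]]
force: [0.1, 0.4, -0.3]
opening: 0.705
grasp_force: 0.0
```

{"method": "move_arm", "body": {"increments": [{"xyz": [0,0,0],"roll": 0,"grip": 0},{"xyz": [0,0,0],"roll": 0,"grip": 0},{"xyz": [0,0,0],"roll": 0,"grip": 0},{"xyz": [0,0,0],"roll": 0,"grip": 0},{"xyz": [0,0,0],"roll": 0,"grip": 0}]}}

```text
time_s: 4.7
position: [0.4826, 0.2869, 0.0675]
tcp_rot: [[0.998, 0.067, -0.0], [0.067, -0.998, -0.0], [-0.0, 0.0, -1.0]]
force: [0.4, -0.5, 0.1]
opening: 0.329
grasp_force: 0.0
```

{"method": "move_arm", "body": {"increments": [{"xyz": [0,0,0],"roll": 0,"grip": 0},{"xyz": [0,0,0],"roll": 0,"grip": 0},{"xyz": [0,0,0],"roll": 0,"grip": 0},{"xyz": [0,0,0],"roll": 0,"grip": 0},{"xyz": [0,0,0],"roll": 0,"grip": 0}]}}

```text
time_s: 5.12
position: [0.4826, 0.2869, 0.0675]
tcp_rot: [[0.998, 0.067, -0.0], [0.067, -0.998, -0.0], [-0.0, -0.0, -1.0]]
force: [-0.0, -0.5, -1.1]
opening: 0.219
grasp_force: 30.0
```

{"method": "move_arm", "body": {"increments": [{"xyz": [0,0,-2],"roll": 0,"grip": 0},{"xyz": [0,0,-2],"roll": 0,"grip": 0},{"xyz": [0,0,-2],"roll": 0,"grip": 0},{"xyz": [0,0,-2],"roll": 0,"grip": 0},{"xyz": [0,0,-2],"roll": 0,"grip": 0}]}}

```text
time_s: 5.53
position: [0.4826, 0.2869, 0.0778]
tcp_rot: [[0.998, 0.067, -0.0], [0.067, -0.998, -0.0], [-0.0, 0.0, -1.0]]
force: [1.0, -0.1, -3.0]
opening: 0.221
grasp_force: 30.0
```

{"method": "move_arm", "body": {"increments": [{"xyz": [0,0,-2],"roll": 0,"grip": 0},{"xyz": [0,0,-2],"roll": 0,"grip": 0},{"xyz": [0,0,-1],"roll": 0,"grip": 0},{"xyz": [0,0,0],"roll": 0,"grip": 0},{"xyz": [0,0,0],"roll": 0,"grip": 0}]}}

```text
time_s: 5.95
position: [0.4829, 0.2871, 0.083]
tcp_rot: [[0.998, 0.067, 0.001], [0.067, -0.998, 0.0], [0.001, -0.0, -1.0]]
force: [-0.8, 0.9, 0.2]
opening: 0.222
grasp_force: 30.0
```

```bash
python3 - <<'E'
from h import *
s=bot.read_state(); print(s["position"],s["force"])
im,_=bot.capture("side"); cv2.imwrite("pics/s2.png",cv2.resize(im[200:330,200:360,::-1],None,fx=4.5,fy=4.5))
E
```

```text
[0.48286284 0.28708433 0.08298965] [-0.75310684  0.90685303  0.2377323 ]
```

View pics/s2.png

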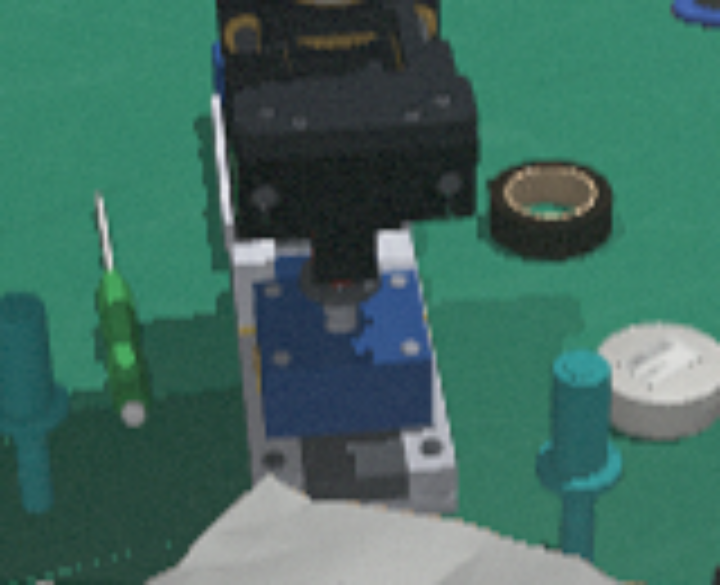

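The crop shows the shoulder at (340,285) raised clear of the jaw, with bare shaft at (340,318), so the pin is up about 15 mm. Next I slide the jaw.

{"method": "move_arm", "body": {"increments": [{"xyz": [0,-4,0],"roll": 0,"grip": 0},{"xyz": [0,-8,0],"roll": 0,"grip": 0},{"xyz": [0,-8,0],"roll": 0,"grip": 0},{"xyz": [0,-8,0],"roll": 0,"grip": 0},{"xyz": [0,-6,0],"roll": 0,"grip": 0}]}}

```text
time_s: 6.42
position: [0.4804, 0.3215, 0.0827]
tcp_rot: [[0.998, 0.067, 0.0], [0.067, -0.998, -0.0], [0.0, 0.0, -1.0]]
force: [0.3, -3.3, 2.7]
opening: 0.219
grasp_force: 30.0
```

{"method": "move_arm", "body": {"increments": [{"xyz": [0,-6,0],"roll": 0,"grip": 0},{"xyz": [0,-2,0],"roll": 0,"grip": 0},{"xyz": [0,0,0],"roll": 0,"grip": 0},{"xyz": [0,0,1],"roll": 0,"grip": 0},{"xyz": [0,0,1],"roll": 0,"grip": 0}]}}

```text
time_s: 6.83
position: [0.48, 0.3297, 0.0805]
tcp_rot: [[0.998, 0.066, 0.0], [0.066, -0.998, 0.002], [0.001, -0.002, -1.0]]
force: [-0.6, 1.3, 0.3]
opening: 0.219
grasp_force: 30.0
```

```bash
cat >> h.py <<'E'
def rep():
    s=bot.read_state(); d=s["position"]-np.array([.4829,.2871,.0675]); B=np.array([.9977,.0676])
    print("jaw %.1f cross %.1f z %.2f"%(1e3*d[:2]@A,1e3*d[:2]@B,1e3*d[2]),"F along %.1f cross %.1f z %.1f"%(s["force"][:2]@A,s["force"][:2]@B,s["force"][2]),s["moment"].round(2),round(s["time_s"],2))
E
python3 -c "from h import *;rep()"
```

```text
jaw 42.7 cross -0.1 z 12.96 F along 1.3 cross -0.5 z 0.3 [ 0.29  0.11 -0.03] 6.83
```

{"method": "move_arm", "body": {"increments": [{"xyz": [0,0,0.8],"roll": 0,"grip": 0},{"xyz": [0,0,0.8],"roll": 0,"grip": 0},{"xyz": [0,0,0.5],"roll": 0,"grip": 0},{"xyz": [0,0,0.5],"roll": 0,"grip": 0},{"xyz": [0,0,0.5],"roll": 0,"grip": 0}]}}

```text
time_s: 7.25
position: [0.4802, 0.329, 0.078]
tcp_rot: [[0.998, 0.066, 0.001], [0.066, -0.998, 0.001], [0.001, -0.0, -1.0]]
force: [-1.6, 0.7, 6.8]
opening: 0.222
grasp_force: 30.0
```

```bash
python3 -c "from h import *;rep()"
```

```text
jaw 42.0 cross 0.2 z 10.49 F along 0.8 cross -1.6 z 6.8 [0.18 0.29 0.02] 7.25
```

{"method": "move_arm", "body": {"increments": [{"xyz": [0,-0.5,0.3],"roll": 0,"grip": 0},{"xyz": [0,-0.5,0.2],"roll": 0,"grip": 0},{"xyz": [0,-0.5,0],"roll": 0,"grip": 0},{"xyz": [0,-0.5,0],"roll": 0,"grip": 0},{"xyz": [0,-0.5,0],"roll": 0,"grip": 0}]}}

```text
time_s: 7.67
position: [0.4801, 0.3299, 0.0778]
tcp_rot: [[0.998, 0.068, 0.001], [0.068, -0.998, -0.003], [0.0, 0.003, -1.0]]
force: [-0.9, -4.0, 6.7]
opening: 0.223
grasp_force: 30.1
```

{"method": "move_arm", "body": {"increments": [{"xyz": [0,-0.5,0.2],"roll": 0,"grip": 0},{"xyz": [0,-0.5,0.1],"roll": 0,"grip": 0},{"xyz": [0,-0.5,0],"roll": 0,"grip": 0},{"xyz": [0,-0.5,0],"roll": 0,"grip": 0},{"xyz": [0,-0.5,0],"roll": 0,"grip": 0}]}}

```text
time_s: 8.08
position: [0.4799, 0.3308, 0.0777]
tcp_rot: [[0.998, 0.069, 0.0], [0.069, -0.998, -0.006], [-0.0, 0.006, -1.0]]
force: [0.7, -7.4, 8.9]
opening: 0.221
grasp_force: 30.2
```

{"method": "move_arm", "body": {"increments": [{"xyz": [0,-0.5,0],"roll": 0,"grip": 0},{"xyz": [0,-0.5,0],"roll": 0,"grip": 0},{"xyz": [0,-0.5,0],"roll": 0,"grip": 0},{"xyz": [0,-0.5,0],"roll": 0,"grip": 0},{"xyz": [0,-0.5,0],"roll": 0,"grip": 0}]}}

```text
time_s: 8.5
position: [0.4798, 0.3331, 0.0777]
tcp_rot: [[0.998, 0.069, -0.0], [0.069, -0.998, -0.006], [-0.0, 0.006, -1.0]]
force: [0.0, -8.4, 8.8]
opening: 0.219
grasp_force: 30.2
```

```bash
python3 -c "from h import *;rep()"
```

```text
jaw 46.1 cross 0.0 z 10.19 F along -8.4 cross -0.6 z 8.8 [-1.87 -0.02 -0.04] 8.5
```

{"method": "move_arm", "body": {"increments": [{"xyz": [0,-0.5,0],"roll": 0,"grip": 0},{"xyz": [0,-0.5,0],"roll": 0,"grip": 0},{"xyz": [0,-0.5,0],"roll": 0,"grip": 0},{"xyz": [0,-0.5,0],"roll": 0,"grip": 0},{"xyz": [0,-0.5,0],"roll": 0,"grip": 0}]}}

```text
time_s: 8.92
position: [0.4796, 0.3357, 0.0777]
tcp_rot: [[0.998, 0.069, -0.0], [0.069, -0.998, -0.006], [-0.0, 0.006, -1.0]]
force: [-0.1, -8.6, 9.5]
opening: 0.22
grasp_force: 30.2
```

{"method": "move_arm", "body": {"increments": [{"xyz": [0,-0.4,0],"roll": 0,"grip": 0},{"xyz": [0,-0.4,0],"roll": 0,"grip": 0},{"xyz": [0,-0.4,0],"roll": 0,"grip": 0},{"xyz": [0,-0.4,0],"roll": 0,"grip": 0},{"xyz": [0,-0.4,0],"roll": 0,"grip": 0}]}}

```text
time_s: 9.33
position: [0.4795, 0.3377, 0.0777]
tcp_rot: [[0.998, 0.069, -0.0], [0.069, -0.998, -0.006], [-0.0, 0.006, -1.0]]
force: [-0.5, -8.8, 8.5]
opening: 0.216
grasp_force: 30.2
```

{"method": "move_arm", "body": {"increments": [{"xyz": [0,-0.5,0],"roll": 0,"grip": 0},{"xyz": [0,-0.5,0],"roll": 0,"grip": 0},{"xyz": [0,-0.5,0],"roll": 0,"grip": 0},{"xyz": [0,-0.5,0],"roll": 0,"grip": 0},{"xyz": [0,-0.5,0],"roll": 0,"grip": 0}]}}

```text
time_s: 9.75
position: [0.4793, 0.3403, 0.0777]
tcp_rot: [[0.998, 0.069, -0.0], [0.069, -0.998, -0.005], [-0.0, 0.005, -1.0]]
force: [-0.2, -6.8, 8.7]
opening: 0.222
grasp_force: 30.2
```

{"method": "move_arm", "body": {"increments": [{"xyz": [0,-0.5,0],"roll": 0,"grip": 0},{"xyz": [0,-0.5,0],"roll": 0,"grip": 0},{"xyz": [0,-0.5,0],"roll": 0,"grip": 0},{"xyz": [0,-0.5,0],"roll": 0,"grip": 0},{"xyz": [0,-0.5,0],"roll": 0,"grip": 0}]}}

```text
time_s: 10.17
position: [0.4791, 0.3431, 0.0776]
tcp_rot: [[0.998, 0.069, 0.0], [0.069, -0.998, -0.005], [-0.0, 0.005, -1.0]]
force: [0.2, -5.9, 6.6]
opening: 0.221
grasp_force: 30.2
```

{"method": "move_arm", "body": {"increments": [{"xyz": [0,-0.4,0],"roll": 0,"grip": 0},{"xyz": [0,-0.4,0],"roll": 0,"grip": 0},{"xyz": [0,-0.4,0],"roll": 0,"grip": 0},{"xyz": [0,-0.4,0],"roll": 0,"grip": 0},{"xyz": [0,-0.4,0],"roll": 0,"grip": 0}]}}

```text
time_s: 10.58
position: [0.4786, 0.346, 0.0766]
tcp_rot: [[0.998, 0.068, -0.001], [0.068, -0.998, -0.004], [-0.001, 0.004, -1.0]]
force: [1.0, -7.7, 5.0]
opening: 0.216
grasp_force: 30.1
```

The height has dropped 1 mm, so the tip is probably at the hole. I'll stop advancing and press gently.

{"method": "move_arm", "body": {"increments": [{"xyz": [0,0,0.4],"roll": 0,"grip": 0},{"xyz": [0,0,0.4],"roll": 0,"grip": 0},{"xyz": [0,0,0.4],"roll": 0,"grip": 0},{"xyz": [0,0,0.4],"roll": 0,"grip": 0},{"xyz": [0,0,0],"roll": 0,"grip": 0}]}}

```text
time_s: 11.0
position: [0.4786, 0.3459, 0.0748]
tcp_rot: [[0.998, 0.068, -0.001], [0.068, -0.998, -0.004], [-0.001, 0.004, -1.0]]
force: [1.2, -6.0, 3.0]
opening: 0.22
grasp_force: 30.1
```

```bash
python3 -c "from h import *;rep()"
```

```text
jaw 59.0 cross -0.3 z 7.34 F along -6.0 cross 0.8 z 3.0 [-1.56 -0.21 -0.04] 11.0
```

It is entering the hole with low force. I'll relax the sideways push and go down.

{"method": "move_arm", "body": {"increments": [{"xyz": [0,0.8,0.8],"roll": 0,"grip": 0},{"xyz": [0,0.6,0.8],"roll": 0,"grip": 0},{"xyz": [0,0.4,0.8],"roll": 0,"grip": 0},{"xyz": [0,0,0.8],"roll": 0,"grip": 0},{"xyz": [0,0,0.5],"roll": 0,"grip": 0}]}}

```text
time_s: 11.42
position: [0.4787, 0.3455, 0.0712]
tcp_rot: [[0.998, 0.067, -0.0], [0.067, -0.998, -0.001], [-0.0, 0.001, -1.0]]
force: [0.4, -5.4, 3.5]
opening: 0.22
grasp_force: 30.1
```

```bash
python3 -c "from h import *;rep()"
```

```text
jaw 58.6 cross -0.3 z 3.67 F along -5.4 cross 0.0 z 3.5 [-1.18 -0.04 -0.02] 11.42
```

{"method": "move_arm", "body": {"increments": [{"xyz": [0,0.5,0.8],"roll": 0,"grip": 0},{"xyz": [0,0.3,0.8],"roll": 0,"grip": 0},{"xyz": [0,0,0.8],"roll": 0,"grip": 0},{"xyz": [0,0,0.8],"roll": 0,"grip": 0},{"xyz": [0,0,0.6],"roll": 0,"grip": 0}]}}

```text
time_s: 11.83
position: [0.4786, 0.3452, 0.0675]
tcp_rot: [[0.998, 0.067, -0.001], [0.067, -0.998, -0.0], [-0.001, 0.0, -1.0]]
force: [-1.0, -3.8, 7.1]
opening: 0.214
grasp_force: 30.1
```

```bash
python3 -c "from h import *;rep()"
```

```text
jaw 58.3 cross -0.3 z -0.03 F along -3.8 cross -1.2 z 7.1 [-0.89  0.11  0.05] 11.83
```

{"method": "move_arm", "body": {"increments": [{"xyz": [0,0,0.6],"roll": 0,"grip": 0},{"xyz": [0,0,0.6],"roll": 0,"grip": 0},{"xyz": [0,0,0.6],"roll": 0,"grip": 0},{"xyz": [0,0,0.4],"roll": 0,"grip": 0},{"xyz": [0,0,0],"roll": 0,"grip": 0}]}}

```text
time_s: 12.25
position: [0.4787, 0.3452, 0.0674]
tcp_rot: [[0.998, 0.067, 0.0], [0.067, -0.998, -0.0], [0.0, 0.0, -1.0]]
force: [-2.7, -6.0, 13.4]
opening: 0.218
grasp_force: 30.1
```

```bash
python3 -c "from h import *;rep()"
```

```text
jaw 58.2 cross -0.3 z -0.14 F along -5.8 cross -3.1 z 13.4 [-1.15  0.52  0.05] 12.25
```

The pin is seated: the force rises at z = 0 without motion. I'll relieve the load, release and withdraw.

{"method": "move_arm", "body": {"increments": [{"xyz": [0,0.5,-1],"roll": 0,"grip": 0},{"xyz": [0,0,0],"roll": 0,"grip": 100},{"xyz": [0,0,0],"roll": 0,"grip": 100},{"xyz": [0,0,0],"roll": 0,"grip": 100},{"xyz": [0,0,0],"roll": 0,"grip": 100}]}}

```text
time_s: 12.67
position: [0.4789, 0.3454, 0.066]
tcp_rot: [[0.998, 0.067, 0.0], [0.067, -0.998, 0.001], [0.0, -0.001, -1.0]]
force: [-0.5, -0.1, -0.7]
opening: 0.44
grasp_force: 0.0
```

{"method": "move_arm", "body": {"increments": [{"xyz": [0,0,0],"roll": 0,"grip": 100},{"xyz": [0,0,0],"roll": 0,"grip": 100},{"xyz": [0,0,0],"roll": 0,"grip": 100},{"xyz": [0,0,-5],"roll": 0,"grip": 100},{"xyz": [0,0,-10],"roll": 0,"grip": 100}]}}

```text
time_s: 13.08
position: [0.4779, 0.3443, 0.0807]
tcp_rot: [[0.998, 0.067, -0.003], [0.067, -0.998, -0.001], [-0.003, 0.001, -1.0]]
force: [-0.4, 0.2, 0.1]
opening: 0.823
grasp_force: 0.0
```

{"method": "move_arm", "body": {"increments": [{"xyz": [0,0,-20],"roll": 0,"grip": 100},{"xyz": [0,0,-30],"roll": 0,"grip": 100},{"xyz": [0,0,-30],"roll": 0,"grip": 100},{"xyz": [0,0,-30],"roll": 0,"grip": 100},{"xyz": [0,0,0],"roll": 0,"grip": 100}]}}

```text
time_s: 13.5
position: [0.4828, 0.3467, 0.1988]
tcp_rot: [[0.998, 0.067, 0.013], [0.067, -0.998, 0.006], [0.013, -0.005, -1.0]]
force: [0.4, 0.5, 0.8]
opening: 0.994
grasp_force: 0.0
```

```bash
python3 - <<'E'
from h import *
rep()
for n in("side","top"):
    im,d=bot.capture(n);d=d.astype(float);P=cloud(n,d)
    if n=="side": cv2.imwrite("pics/s3.png",cv2.resize(im[180:330,200:360,::-1],None,fx=4,fy=4))
    hsv=cv2.cvtColor(im,cv2.COLOR_RGB2HSV);H,S=hsv[...,0].astype(int),hsv[...,1]
    red=((H<8)|(H>172))&(S>110)&(abs(P[...,0]-.48)<.05)&(abs(P[...,1]-.34)<.05)&(P[...,2]>.05)&(P[...,2]<.12)
    if red.any(): print(n,red.sum(),P[red].min(0).round(3),P[red].max(0).round(3))
E
```

```text
jaw 59.5 cross 3.9 z 131.29 F along 0.5 cross 0.4 z 0.8 [ 0.04  0.03 -0.05] 13.5
side 241 [0.468 0.331 0.06 ] [0.487 0.35  0.101]
```

View pics/s3.png

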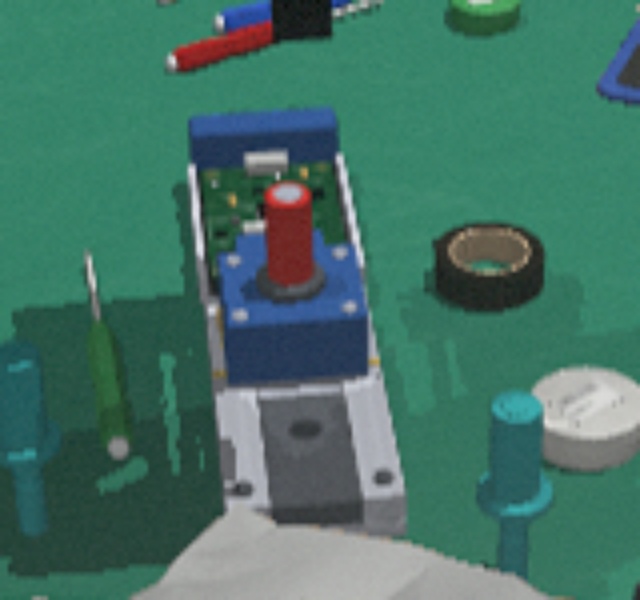

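The pin's shoulder sits on the jaw at (290,280), the top of the pin is at 0.101 m as at the start, and the board is in place. I'm handing in.

```bash
python3 -c "from rig import bot;print(bot.hand_in())"
```

```text
the job is handed in; nothing more can be done
None
```

The job is handed in: the pin is fully home in the hidden hole, found about 19 mm past the yellow mark. It locks the jaw, the gripper is clear, and in the last picture the board and nearby things look undisturbed; the hand-in returned no verdict.

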